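Reset the bench controller under its push-latch flap

ROBOT

A 7-joint arm with a two-finger parallel gripper is mounted at the origin on a cart in front of the work surface, level with it; the furniture and walls round the work are solid. World frame = base frame: x ahead of the robot, y to its left, z up, the work surface at z = 0. Lengths are in m, angles in rad, forces in N, time in s.
With the tool pointing down it reaches from about 0.4 to 0.85 m from the base axis. Payload 10.4 kg.
Tool frame: the origin (TCP) lies on the centre line of the jaws, within the pads' length; the fingertips stand 8 mm ahead of it and the grasp point (between the pads) lies 11 mm behind it (r.finger_overhang is the distance from the TCP to the fingertips, in m); z points along the fingers, y is the line along which they close (so a half turn about z gives the same grasp; the last joint's range is limited). The gripper opens to 87 mm and grips with 3 to 60 N. Pads are 19 mm wide; open, the fingers measure 117 mm over their backs; the gripper's body (75 mm by 190 mm) begins 51 mm behind the grasp point.
Start: joints at [-1.276, 0.332, -0.065, 1.46, 0.022, 1.35, -0.088], TCP at [0.195, 0.594, 0.231] pointing down, gripper open.
Joint ranges: [-2.6, 2.6], [-0.5, 2.12], [-1.47, 1.34], [0.16, 2.42], [-1.27, 4.41], [0.06, 2.06], [-2.6, 2.6]. Speed limits (rad/s): [2.22, 2.22, 2.79, 2.79, 3.14, 3.14, 3.14].

INTERFACE

Orientations are given as a unit quaternion [x, y, z, w].
In Python, from bench import r, vision gives the robot as it stands.
- The arm moves only by the tool drive_tool, never from a script. Its argument "series" is a list of rows, each a list of 2 entries, a list of its own where there are three numbers: the shift along the world's x, y, z in cm, then the turn about the world's z in degrees. A call has exactly 10 rows; each row shifts and turns the commanded pose from where the row before left it; what a row does not reach is not made up. A row lasts 1/8 s, in which the tool goes at most 62.5 mm and 10.7 degrees, less where a joint would pass 70% of its speed; a pose out of reach is approached as far as the arm can. A call with a gripper value outside its range is refused whole. "hand" is the closure, from 0 (fully open) to 1 (shut), set as the call begins (left out, the last holds). The fingers move at their own pace and stop on an object; "newtons" is the grip in N (left out, the last holds). Time passes only in rows, so rows that do not move let the fingers close, or fill a call up. It gives the time, the measured TCP pose, the force, the opening and the grip force at its end, in the units of the state.
- r.read_state(): the state, without advancing time (a new reading comes with each control period).
- vision.camera(name): name is "side" or "top" or "wrist"; returns a dict with "color" (480x640x3 uint8, red, green, blue), "intrinsics" (3x3 intrinsics, pixels), "R" (3x3) and "t" (3): a world point X has camera coordinates R X + t; the wrist camera has in their place "mount" (4x4, takes a point from camera to tool coordinates, whose origin is the TCP and whose axes are the flange's). Camera axes: x right, y down, z forward; pixel columns grow to the right and rows downward; lengths in m; the calibration is good to about 2 mm. A picture is of the moment at which its call begins: read the wrist's pose just before it. There is no depth.
- r.close_job(): hands the job in; it is judged then, once.
The state is a dict: "time": time; "joint_positions": joint angles; "joint_vel": joint speeds; "joint_torque": joint torques, N m; "ee_pos": TCP position; "eef_rot": TCP orientation; "ft_force": force on the tool from outside, world axes, zero at the start; "torque": the same for the moment, N m; "width": finger opening in m; "grip_force": force on a finger pad.
Only numpy, scipy, OpenCV 4.12 (cv2) and the standard library are available. Lean on these libraries where they do the work, as an engineer would, in place of code of your own. Each camera call takes 0.05 s, during which the arm holds its last target. There are 200 camera calls.

TASK

Reset the bench controller with a fingertip: press the ribbed pad of its grey flap down to the stop and let go so that the flap pops open, push the green key under it all the way in, then press the flap down to the stop again and let go so that it stays latched shut. Only press and push: nothing is to be gripped or lifted, and the bottle, beaker, dish and timer round the controller stay where they stand.

Things in the scene. Friction and masses are not known exactly. Their poses are not given: they have to be found in the camera images.
- controller: White bench controller, fixed to the bench: 150 (x) x 180 (y) x 56 mm high; origin at the centre of its underside, x from its front (small display, faces the robot) to its back. Its grey flap (70 (x) x 86 (y) x 4 mm) lies over a recess, 80 x 88 mm, 22 mm deep, x = -44 to +36 mm. The top ahead of the recess is 51 mm high.
- flap (a joint): Angle about the rear hinge, rad: 0 latched shut (level), 0.85 open (front edge up), hard stop at -0.08. Push-push latch: pressed down to the hard stop and released, it changes over: from shut it springs open in about 1 s; from open it stays shut, rising back to 0. A press short of the stop changes nothing. Stiffer when moved fast: press at about 20 mm/s, wait 0.4 s at the stop.
- flap_pad (a point): Centre of the black ribbed press pad on the upper face of the flap, 57 mm from the hinge axis and 13 mm from the free front edge; moves with the flap. At the hard stop it is about 4 mm lower than when shut. The spring takes about 2 N here, 3 N near the free edge of the open flap; the hard stop is felt surely at 10 N.
- flap_hinge (a point): Middle of the flap's hinge axis, at the underside of its rear edge, 57 mm above the bench, x = +34 mm in the controller frame; axes are the flap's: x from the free edge to the hinge, y along the axis, z out of the upper face. When open the free edge stands about 46 mm in front of the hinge and 53 mm above it.
- key (a joint): Travel of the green key, m: 0 out, 0.005 fully in (hard stop); spring, about 3.5 N fully in; springs back when released.
- key_top (a point): Centre of the top face of the green round key (22 mm diameter, in a black collar), 49 mm above the bench, 7 mm below the top of the case, 62 mm in front of the hinge axis. Under the front edge of the flap while that is shut; when the flap is open, a closed gripper pointing straight down fits between its free edge and the front wall of the recess, 16 mm ahead of the key's centre.
- iodine: Loose bystander: brown glass bottle with black cap, 52 mm diameter, 110 mm tall, to the left of the controller; origin at the centre of its underside.
- beaker: Loose bystander: small glass beaker with violet liquid, 56 mm diameter, 70 mm tall, to the left of the controller, farther back; origin at the centre of its underside.
- petri: Loose bystander: flat Petri dish, 62 mm diameter, 14 mm high, in front of the controller; origin at the centre of its underside.
- timer: Loose bystander: white digital bench timer, 62 x 66 x 18 mm, in front of the controller to the left; origin at the centre of its underside.
There are look-alikes about, which are no part of the job. Of the things that look like the controller, the larger one is meant.

How it is judged:
By the outcome, as a careful person would: the job done as asked, in the order asked, and still so for the second after the job is handed in, with the robot touching nothing.
It also fails if it takes over 45 s, if anything falls off the work surface, if the arm or the gripper's body presses on something with over 40 N, if the wrist force passes 120 N, or if a joint passes its speed limit or range.

## Working session

There is one attempt and no reset: what is moved stays moved. The work goes in short steps, Python scripts to look and compute and a tool call to move; the robot and the scene stay as the last step left them, time stands still between calls to the robot, and variables do not carry over. Pictures are saved under pics/ and viewed, at most 10 in all, crops included, and the job is handed in when it is done.

Besides the shell and the picture viewer there is one more tool, called after "Request:" by a JSON object that holds its "fn" and its "kwargs". drive_tool: Moves the arm, as the interface text tells. Its arguments: {"type":"object","properties":{"series":{"type":"array"},"hand":{"type":"number"},"newtons":{"type":"number"}},"required":["series"]}

```bash
mkdir -p pics; cat > h.py <<'E'
import numpy as np, cv2
from bench import r, vision
def snap(n,f):
    c=vision.camera(n); cv2.imwrite(f'pics/{f}.png',c['color'][:,:,::-1]); np.savez(f'pics/{f}.npz',**{k:np.array(v) for k,v in c.items()}); return c
def ray(c,u,v,z):
    K,R,t=c['intrinsics'],c['R'],c['t']
    d=R.T@np.linalg.inv(K)@np.array([u,v,1.]); o=-R.T@t
    return o+d*(z-o[2])/d[2]
E
python3 - <<'E'
from h import *
snap('top','top0');snap('side','side0')
s=r.read_state();print(s['time'],s['ee_pos'],s['eef_rot'],s['ft_force'],s['width'])
E
```

```text
0.1 [0.1951878  0.59335987 0.22985003] [ 1.58205004e-01  9.87406065e-01 -6.59349907e-04 -6.82962199e-05] [ 0.19500458 -0.20669815  0.08086707] 0.0870307145408035
```

View pics/top0.png

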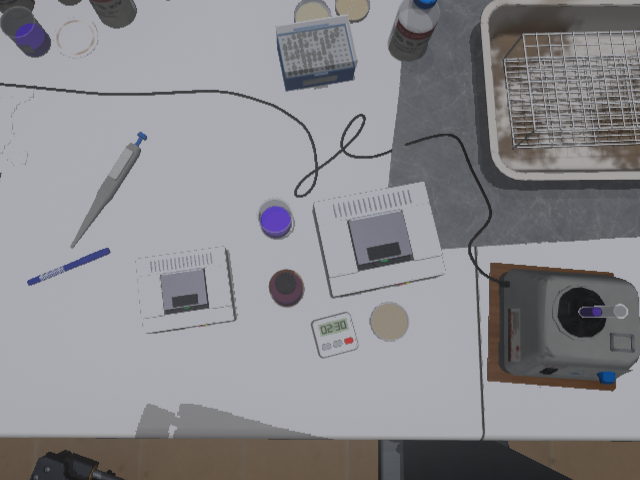

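View pics/side0.png

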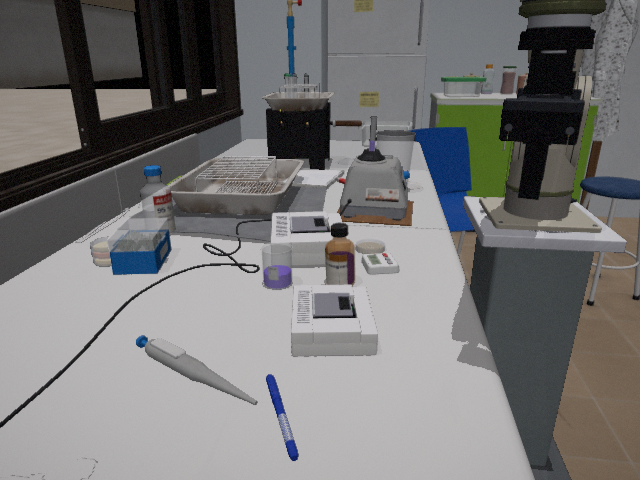

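The top view shows two controllers: one at pixel (185,290), about 90 px wide, and one at (379,238), about 115 px wide. The one at (379,238) is larger and has the bottle, beaker, dish and timer round it, so it is the one meant. I'll enlarge it and measure.

```bash
python3 - <<'E'
from h import *
c=dict(np.load('pics/top0.npz')); im=c['color']
cv2.imwrite('pics/crop0.png',cv2.resize(im[175:305,300:460,::-1],None,fx=5,fy=4.6,interpolation=cv2.INTER_CUBIC)[:598])
g=im.max(2).astype(int)
roi=np.zeros(g.shape,bool); roi[205:275,345:415]=1
for nm,m,z in(('pad',(g<60)&roi,.062),('flap',(g<150)&roi,.061)):
    m=cv2.morphologyEx(m.astype(np.uint8),cv2.MORPH_OPEN,np.ones((3,3)))
    k=max(cv2.findContours(m,0,2)[0],key=cv2.contourArea); b=cv2.minAreaRect(k)
    print(nm,b,ray(c,*b[0],z)); print(np.array([ray(c,*p,z)[:2] for p in cv2.boxPoints(b)]).round(4))
# case outline top
m=((g>165)).astype(np.uint8)
for n,(u,v) in dict(bottle=(286,282),beaker=(276,220),petri=(389,322),timer=(335,335)).items(): print(n,ray(c,u,v,.05 if n in('bottle','beaker') else .01).round(3))
print(-c['R'].T@c['t'])
E
```

```text
pad ((393.8653869628906, 248.82693481445312), (10.982503890991211, 10.001924514770508), 78.69007110595703) [0.5074274  0.28001117 0.062     ]
[[0.5141 0.2891]
 [0.5174 0.2739]
 [0.5008 0.2709]
 [0.4975 0.286 ]]
flap ((380.0192565917969, 240.09616088867188), (52.363006591796875, 58.44260787963867), 78.69007110595703) [0.5208229  0.30094852 0.061     ]
[[0.5512 0.3529]
 [0.571  0.2637]
 [0.4907 0.2495]
 [0.4718 0.3374]]
bottle [0.455 0.444 0.05 ]
beaker [0.552 0.461 0.05 ]
petri [0.398 0.28  0.01 ]
timer [0.377 0.366 0.01 ]
[0.37113506 0.4388402  0.89244595]
```

View pics/crop0.png

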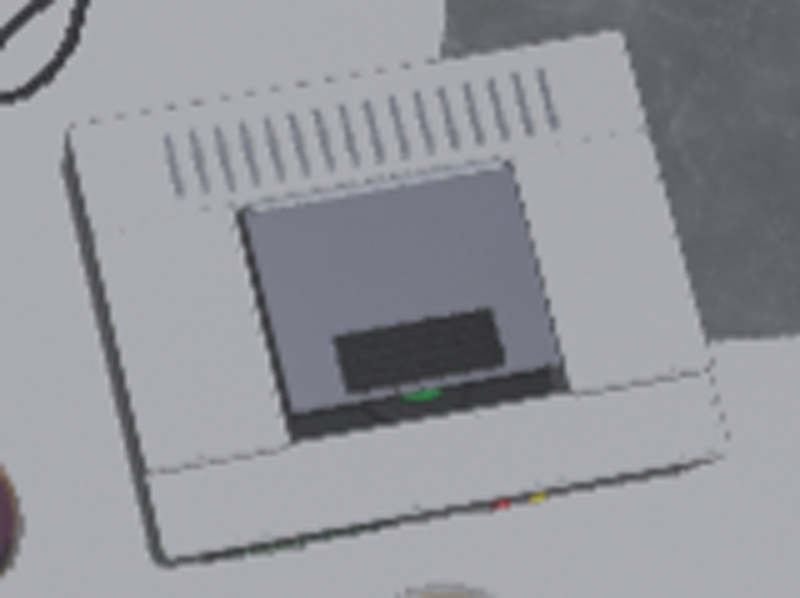

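The crop confirms it: the grey flap has corners near crop (245,207), (512,163), (560,370) and (290,412), the black ribbed pad is at (418,350), and a sliver of the green key shows at (422,395). Next I'll turn these into positions.

```bash
python3 - <<'E'
from h import *
c=dict(np.load('pics/top0.npz'))
P=lambda x,y,z: ray(c,300+(x+.5)/5-.5,175+(y+.5)/4.6-.5,z)
fl=np.array([P(x,y,.061) for x,y in((245,207),(512,163),(560,370),(290,412))]); print(fl.round(4))
print('widths',np.linalg.norm(np.diff(fl[[0,1,2,3,0]],axis=0),axis=1))
for a,b in((1,0),(2,3)): d=fl[b]-fl[a]; print('yaw',np.degrees(np.arctan2(-d[0],d[1])))
for a,b in((2,1),(3,0)): d=fl[b]-fl[a]; print('yaw',np.degrees(np.arctan2(d[1],d[0])))
print('pad',np.mean([P(x,y,.062) for x,y in((333,335),(490,310),(503,362),(345,392))],0))
print('key sliver',P(422,397,.049))
d=P(145,472,.054)-P(710,372,.054);print('step yaw',np.degrees(np.arctan2(-d[0],d[1])))
hm=(fl[0]+fl[1])/2; fm=(fl[2]+fl[3])/2; u=(hm-fm)/np.linalg.norm(hm-fm); print('hinge mid',hm,'front',fm,'pad est',fm+u*.013)
print(vision.camera('wrist')['mount'].round(4))
E
```

```text
[[0.5521 0.3492 0.061 ]
 [0.5688 0.2661 0.061 ]
 [0.4984 0.2527 0.061 ]
 [0.483  0.3357 0.061 ]]
widths [0.08477892 0.07164123 0.08436334 0.0703982 ]
yaw 11.33024093343977
yaw 10.487981329417192
yaw 10.766125712258514
yaw 11.101817716219395
pad [0.50437776 0.29647502 0.062     ]
key sliver [0.49037002 0.29318473 0.049     ]
step yaw 11.72982950275574
hinge mid [0.5604488  0.30765873 0.061     ] front [0.4907183  0.29418973 0.061     ] pad est [0.50348237 0.29665521 0.061     ]
[[ 3.000e-04 -9.602e-01 -2.792e-01  7.620e-02]
 [ 1.000e+00  6.000e-04 -9.000e-04  5.000e-04]
 [ 1.000e-03 -2.792e-01  9.602e-01 -1.550e-01]
 [ 0.000e+00  0.000e+00  0.000e+00  1.000e+00]]
```

Request:
{"fn": "drive_tool", "kwargs": {"series": [[[3.9, -3.7, 0], 3.7], [[3.9, -3.7, 0], 3.7], [[3.9, -3.7, 0], 3.7], [[3.9, -3.7, 0], 3.7], [[3.9, -3.7, 0], 3.7], [[3.9, -3.7, 0], 3.7], [[3.9, -3.7, 0], 3.7], [[3.6, -3.8, -2], 3.3], [[0, 0, -3], 0], [[0, 0, 0], 0]], "hand": 1, "newtons": 5}}

```text
time: 1.4
ee_pos: [0.5031, 0.2957, 0.1783]
eef_rot: [-0.095, 0.995, -0.001, -0.002]
ft_force: [0.1, -0.1, 0.2]
width: 0.0016
grip_force: 0.0
```

Request:
{"fn": "drive_tool", "kwargs": {"series": [[[0, 0, 0], 0], [[0, 0, 0], 0], [[0, 0, 0], 0], [[0, 0, 0], 0], [[0, 0, 0], 0], [[0, 0, 0], 0], [[0, 0, 0], 0], [[0, 0, 0], 0], [[0, 0, 0], 0], [[0, 0, 0], 0]]}}

```text
time: 2.65
ee_pos: [0.5043, 0.2967, 0.1806]
eef_rot: [-0.096, 0.995, 0.0, -0.0]
ft_force: [-1.1, -0.3, -0.2]
width: 0.0005
grip_force: 0.0
```

```bash
cat >> h.py <<'E'
from scipy.spatial.transform import Rotation as Ro
def wsnap(f):
    s=r.read_state(); c=snap('wrist',f); M=c['mount']; Rt=Ro.from_quat(s['eef_rot']).as_matrix()
    Rc=Rt@M[:3,:3]; o=Rt@M[:3,3]+s['ee_pos']; c['R']=Rc.T; c['t']=-Rc.T@o
    np.savez(f'pics/{f}.npz',**{k:np.array(v) for k,v in c.items()}); return s,c
E
python3 - <<'E'
from h import *
s,c=wsnap('w1'); print(s['time'],s['ee_pos'],s['eef_rot'],s['ft_force'],s['width'])
R=Ro.from_quat(s['eef_rot']).as_matrix();print(R.round(3))
E
```

```text
2.65 [0.50429381 0.29670023 0.18056859] [-9.57520449e-02  9.95405216e-01  2.73120509e-05 -2.21706259e-05] [-1.10483032 -0.34710718 -0.19913671] 0.0004949571539255463
[[-0.982 -0.191 -0.   ]
 [-0.191  0.982  0.   ]
 [ 0.     0.    -1.   ]]
```

View pics/w1.png

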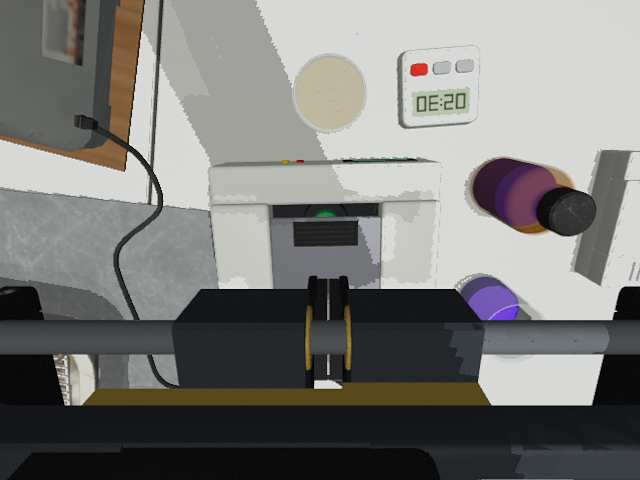

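The wrist view shows the controller squared up with the tool. The pad spans (294–358, 221–246), the green key is at (325,214) and the fingertips are at (328,280).

```bash
python3 - <<'E'
from h import *
c=dict(np.load('pics/w1.npz'))
u=np.array([.982,.191]);v=np.array([-.191,.982]);h=np.array([.5602,.3075])
for n,p,z in(('padc',(326,233.5),.062),('fl front L',(272,217),.061),('fl front R',(382,217),.061),('wall L',(272,204.5),.053),('wall R',(379,203.5),.053),('key',(325,214),.049)):
    q=ray(c,*p,z)[:2]; print(n,q.round(4),'ahead of hinge',-(q-h)@u,'lat',(q-h)@v)
E
```

```text
padc [0.5041 0.2953] ahead of hinge 0.05744015979093143 lat -0.0012971966947641798
fl front L [0.4994 0.2522] ahead of hinge 0.07027059021654915 lat -0.042669587307555906
fl front R [0.4833 0.3349] ahead of hinge 0.07028789031719612 lat 0.04161918358268763
wall L [0.4915 0.2498] ahead of hinge 0.07844161854301872 lat -0.043499235477919625
wall R [0.4748 0.3317] ahead of hinge 0.07924729665474045 lat 0.040037692184397546
key [0.4919 0.292 ] ahead of hinge 0.06998939694161507 lat -0.0021508474372245903
```

Request:
{"fn": "drive_tool", "kwargs": {"series": [[[0, -0.1, -2.5], 0], [[0, 0, -2.5], 0], [[0, 0, -2.5], 0], [[0, 0, -2.3], 0], [[0, 0, -0.2], 0], [[0, 0, -0.25], 0], [[0, 0, -0.25], 0], [[0, 0, -0.25], 0], [[0, 0, -0.25], 0], [[0, 0, -0.25], 0]]}}

```text
time: 3.95
ee_pos: [0.5043, 0.2958, 0.0682]
eef_rot: [-0.096, 0.995, 0.0, 0.0]
ft_force: [0.5, -0.3, 0.3]
width: 0.0004
grip_force: 0.0
```

Request:
{"fn": "drive_tool", "kwargs": {"series": [[[0, 0, -0.25], 0], [[0, 0, -0.25], 0], [[0, 0, -0.15], 0], [[0, 0, 0], 0], [[0, 0, 0], 0], [[0, 0, 0], 0], [[0, 0, 0], 0], [[0, 0, 0], 0], [[0, 0, 0], 0], [[0, 0, 0], 0]]}}

```text
time: 5.2
ee_pos: [0.5045, 0.296, 0.064]
eef_rot: [-0.096, 0.995, 0.0, 0.0]
ft_force: [-9.7, -5.7, 26.0]
width: 0.0003
grip_force: 13.4
```

Request:
{"fn": "drive_tool", "kwargs": {"series": [[[0, 0, 1], 0], [[0, 0, 4], 0], [[0, 0, 5], 0], [[0, 0, 2], 0], [[0, 0, 0], 0], [[0, 0, 0], 0], [[0, 0, 0], 0], [[0, 0, 0], 0], [[0, 0, 0], 0], [[0, 0, 0], 0]]}}

```text
time: 6.45
ee_pos: [0.5043, 0.2957, 0.1814]
eef_rot: [-0.096, 0.995, -0.0, -0.0]
ft_force: [0.0, -0.6, 1.0]
width: 0.0007
grip_force: 0.0
```

```bash
python3 - <<'E'
from h import *
s,c=wsnap('w2'); print(s['time'],s['ee_pos'],s['ft_force'])
E
```

```text
6.45 [0.50427198 0.29567767 0.18144559] [ 0.03211958 -0.64960927  1.01717761]
```

View pics/w2.png

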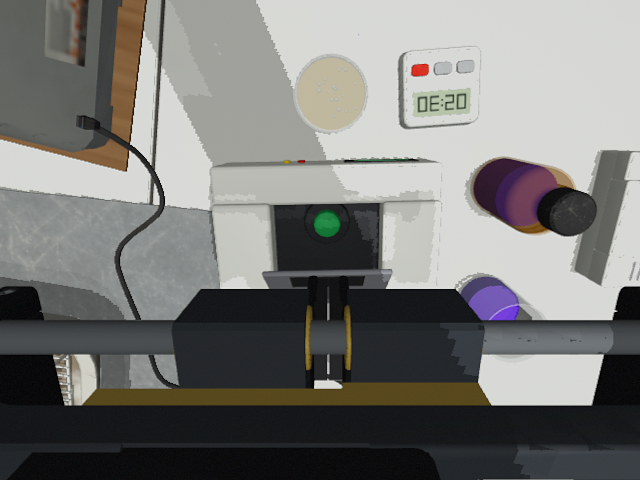

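The flap is open, with its free edge at row 271. The green key is fully visible at (327,224).

```bash
python3 - <<'E'
from h import *
c=dict(np.load('pics/w2.npz'));im=c['color'].astype(int)
m=(im[:,:,1]>im[:,:,0]+40)&(im[:,:,1]>im[:,:,2]+20);m[:190]=0;m[250:]=0;m[:,:290]=0;m[:,370:]=0
y,x=np.nonzero(m); h=np.array([.5602,.3072]);u=np.array([.982,.191])
for p,z in(((x.mean(),(y.min()+y.max())/2),.049),((328,271),.110)):
    q=ray(c,*p,z)[:2]; print(p,q,-(q-h)@u)
E
```

```text
(np.float64(326.47460595446586), np.float64(223.0)) [0.49913485 0.29359137] 0.06256523129052868
(328, 271) [0.51616406 0.29818505] 0.04496514695851091
```

Request:
{"fn": "drive_tool", "kwargs": {"series": [[[-0.6, -0.1, 0], 0], [[0, 0, -2.5], 0], [[0, 0, -2.5], 0], [[0, 0, -2.5], 0], [[0, 0, -2], 0], [[0, 0, -1], 0], [[0, 0, -0.8], 0], [[0, 0, -0.5], 0], [[0, 0, -0.25], 0], [[0, 0, -0.25], 0]]}}

```text
time: 7.75
ee_pos: [0.4984, 0.2948, 0.0589]
eef_rot: [-0.096, 0.995, 0.0, 0.0]
ft_force: [-1.5, -0.4, 2.2]
width: 0.0008
grip_force: 1.1
```

Request:
{"fn": "drive_tool", "kwargs": {"series": [[[0, 0, -0.25], 0], [[0, 0, -0.25], 0], [[0, 0, -0.25], 0], [[0, 0, -0.1], 0], [[0, 0, 0], 0], [[0, 0, 0], 0], [[0, 0, 0], 0], [[0, 0, 0], 0], [[0, 0, 0], 0], [[0, 0, 0], 0]]}}

```text
time: 9.0
ee_pos: [0.4988, 0.295, 0.0554]
eef_rot: [-0.095, 0.995, 0.001, 0.0]
ft_force: [-20.5, -12.7, 54.3]
width: 0.0006
grip_force: 27.5
```

```bash
python3 - <<'E'
from h import *
s,c=wsnap('w3'); print(r.finger_overhang,s['torque'],s['ft_force'],s['ee_pos'],s['joint_torque'])
E
```

```text
0.008 [-2.90864349e+00  4.96422122e+00  1.91495633e-04] [-20.50796745 -12.73671754  54.31009469] [0.49878663 0.29503599 0.05538499] [-2.05691275e-01 -3.33024967e+01  1.76191997e+00 -2.62114531e+01
  1.66614018e-01 -8.67375255e+00  6.08072369e-03]
```

View pics/w3.png

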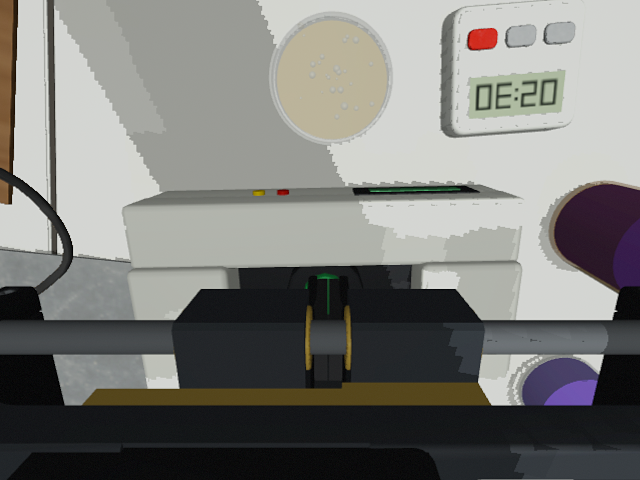

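The fingertips sit centred on the key (326,280), but 54 N is more than I wanted. I'll back off in small steps and read force against height to see whether this was the key's own stop.

Request:
{"fn": "drive_tool", "kwargs": {"series": [[[0, 0, 0.25], 0], [[0, 0, 0.25], 0], [[0, 0, 0], 0], [[0, 0, 0], 0], [[0, 0, 0], 0], [[0, 0, 0], 0], [[0, 0, 0], 0], [[0, 0, 0], 0], [[0, 0, 0], 0], [[0, 0, 0], 0]]}}

```text
time: 10.3
ee_pos: [0.4986, 0.2949, 0.0563]
eef_rot: [-0.096, 0.995, 0.0, 0.0]
ft_force: [-4.5, -2.6, 12.3]
width: 0.0004
grip_force: 6.3
```

Request:
{"fn": "drive_tool", "kwargs": {"series": [[[0, 0, 0.15], 0], [[0, 0, 0], 0], [[0, 0, 0], 0], [[0, 0, 0], 0], [[0, 0, 0], 0], [[0, 0, 0], 0], [[0, 0, 0], 0], [[0, 0, 0], 0], [[0, 0, 0], 0], [[0, 0, 0], 0]]}}

```text
time: 11.55
ee_pos: [0.4984, 0.2948, 0.0567]
eef_rot: [-0.096, 0.995, 0.0, 0.0]
ft_force: [1.6, 1.4, 2.8]
width: 0.0007
grip_force: 1.6
```

Request:
{"fn": "drive_tool", "kwargs": {"series": [[[0, 0, 0.15], 0], [[0, 0, 0], 0], [[0, 0, 0], 0], [[0, 0, 0], 0], [[0, 0, 0], 0], [[0, 0, 0], 0], [[0, 0, 0], 0], [[0, 0, 0], 0], [[0, 0, 0], 0], [[0, 0, 0], 0]]}}

```text
time: 12.8
ee_pos: [0.4982, 0.2947, 0.0581]
eef_rot: [-0.096, 0.995, 0.0, -0.0]
ft_force: [1.3, 1.0, 2.9]
width: 0.0003
grip_force: 1.3
```

Request:
{"fn": "drive_tool", "kwargs": {"series": [[[0, 0, 0.2], 0], [[0, 0, 0], 0], [[0, 0, 0], 0], [[0, 0, 0], 0], [[0, 0, 0], 0], [[0, 0, 0], 0], [[0, 0, 0], 0], [[0, 0, 0], 0], [[0, 0, 0], 0], [[0, 0, 0], 0]]}}

```text
time: 14.05
ee_pos: [0.4981, 0.2946, 0.06]
eef_rot: [-0.096, 0.995, -0.0, -0.0]
ft_force: [-0.9, -0.2, 1.4]
width: 0.0009
grip_force: 0.8
```

Request:
{"fn": "drive_tool", "kwargs": {"series": [[[0, 0, 0.2], 0], [[0, 0, 0], 0], [[0, 0, 0], 0], [[0, 0, 0], 0], [[0, 0, 0], 0], [[0, 0, 0], 0], [[0, 0, 0], 0], [[0, 0, 0], 0], [[0, 0, 0], 0], [[0, 0, 0], 0]]}}

```text
time: 15.3
ee_pos: [0.4983, 0.2947, 0.0621]
eef_rot: [-0.096, 0.995, 0.0, 0.0]
ft_force: [-0.0, -0.2, 0.1]
width: 0.0007
grip_force: 0.0
```

```bash
python3 - <<'E'
from h import *
a=dict(np.load('pics/side0.npz'))['color']; b=snap('side','side1')['color']
f=lambda i: cv2.resize(i[130:265,250:400,::-1],None,fx=4,fy=4,interpolation=cv2.INTER_CUBIC)
cv2.imwrite('pics/s1.png',f(b))
E
```

```text
(no output)
```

View pics/s1.png

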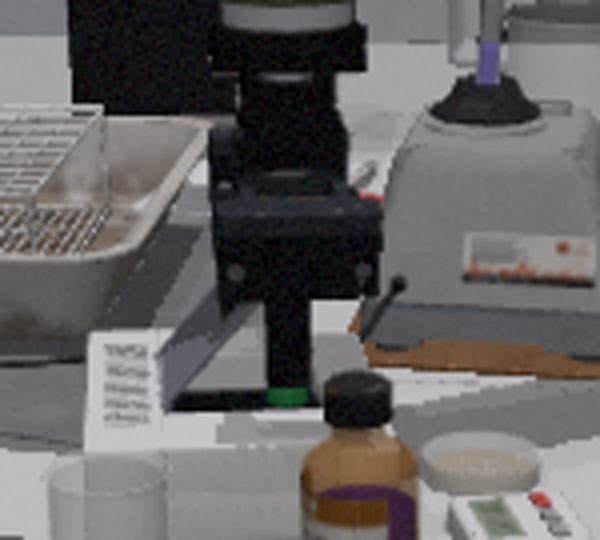

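The side crop shows the fingertip right on top of the green key, which stands proud at (288,397). The open flap's edge is near the gripper body at (240,300). I'll press the key again gently and check from the side.

Request:
{"fn": "drive_tool", "kwargs": {"series": [[[0, 0, -0.25], 0], [[0, 0, -0.25], 0], [[0, 0, -0.25], 0], [[0, 0, 0], 0], [[0, 0, 0], 0], [[0, 0, 0], 0], [[0, 0, 0], 0], [[0, 0, 0], 0], [[0, 0, 0], 0], [[0, 0, 0], 0]]}}

```text
time: 16.6
ee_pos: [0.4986, 0.2949, 0.0562]
eef_rot: [-0.096, 0.995, 0.0, 0.0]
ft_force: [-6.0, -3.5, 19.4]
width: 0.0006
grip_force: 9.3
```

```bash
python3 - <<'E'
from h import *
a=dict(np.load('pics/side1.npz'))['color']; b=snap('side','side2')['color']
f=lambda i: cv2.resize(i[185:240,280:350,::-1],None,fx=5.6,fy=8,interpolation=cv2.INTER_CUBIC)
cv2.imwrite('pics/s2.png',np.hstack([f(a),f(b)]))
for i in(a,b):
    i=i.astype(int); m=(i[...,1]>i[...,0]+30)&(i[...,1]>i[...,2]+15); m[:, :300]=0;m[:,345:]=0;m[:210]=0;m[245:]=0; y,x=np.nonzero(m); print(m.sum(),y.min(),y.max(),x.min(),x.max())
E
```

```text
44 227 231 317 326
17 230 231 317 326
```

View pics/s2.png

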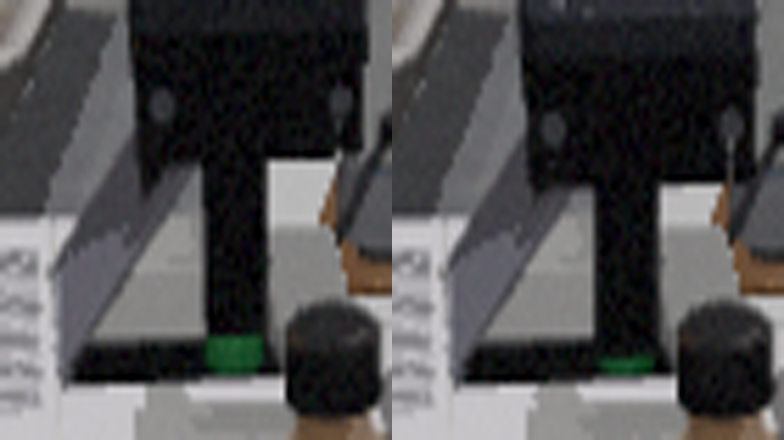

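The comparison shows the green key sinking from rows 227–231 to 230–231, down to its stop. The flap still stands open behind the tool. The key's travel measured about 5 mm (TCP .0615 to .0565, 3 N spring, then hard). Next I'll retract and go above the open flap's face.

Request:
{"fn": "drive_tool", "kwargs": {"series": [[[0, 0, 1], 0], [[0, 0, 3.5], 0], [[0, 0, 4.5], 0], [[0, 0, 4], 0], [[1, 0.2, 0], 0], [[2.3, 0.4, 0], 0], [[0, 0, -2], 0], [[0, 0, -2.5], 0], [[0, 0, -1], 0], [[0, 0, 0], 0]]}}

```text
time: 17.9
ee_pos: [0.5309, 0.3004, 0.1286]
eef_rot: [-0.096, 0.995, -0.0, -0.001]
ft_force: [-0.4, 0.5, -0.2]
width: 0.0005
grip_force: 0.0
```

```bash
python3 - <<'E'
from h import *
s=r.read_state(); print(s['ee_pos'],s['ft_force'])
b=snap('side','side3')['color']
cv2.imwrite('pics/s3.png',cv2.resize(b[150:245,255:380,::-1],None,fx=5,fy=5,interpolation=cv2.INTER_CUBIC))
h=np.array([.5043,.2958])+.057*np.array([.982,.191]);u=np.array([.982,.191]); p=None
for th in np.linspace(.85,-.1,24):
    a=63*np.cos(th)-4*np.sin(th)-9.5; z=57+63*np.sin(th)+4*np.cos(th)+8
    q=np.r_[h-u*a/1000,z/1000]; print(round(th,2),q.round(4),'' if p is None else ((q-p)*100).round(2)); p=q
E
```

```text
[0.53091245 0.30040346 0.12864457] [-0.37244207  0.52247098 -0.22082585]
0.85 [0.5317 0.3011 0.115 ] 
0.81 [0.5297 0.3007 0.1133] [-0.2  -0.04 -0.16]
0.77 [0.5278 0.3004 0.1116] [-0.19 -0.04 -0.17]
0.73 [0.5259 0.3    0.1098] [-0.19 -0.04 -0.18]
0.68 [0.5242 0.2997 0.1079] [-0.18 -0.03 -0.19]
0.64 [0.5225 0.2993 0.106 ] [-0.17 -0.03 -0.19]
0.6 [0.5208 0.299  0.104 ] [-0.16 -0.03 -0.2 ]
0.56 [0.5193 0.2987 0.1019] [-0.15 -0.03 -0.21]
0.52 [0.5179 0.2984 0.0998] [-0.15 -0.03 -0.21]
0.48 [0.5165 0.2982 0.0975] [-0.14 -0.03 -0.22]
0.44 [0.5152 0.2979 0.0953] [-0.13 -0.02 -0.23]
0.4 [0.514  0.2977 0.093 ] [-0.12 -0.02 -0.23]
0.35 [0.5129 0.2975 0.0906] [-0.11 -0.02 -0.24]
0.31 [0.512  0.2973 0.0882] [-0.1  -0.02 -0.24]
0.27 [0.5111 0.2971 0.0858] [-0.09 -0.02 -0.24]
0.23 [0.5103 0.297  0.0833] [-0.08 -0.02 -0.25]
0.19 [0.5096 0.2968 0.0808] [-0.07 -0.01 -0.25]
0.15 [0.509  0.2967 0.0782] [-0.06 -0.01 -0.25]
0.11 [0.5085 0.2966 0.0757] [-0.05 -0.01 -0.26]
0.07 [0.5081 0.2965 0.0731] [-0.04 -0.01 -0.26]
0.02 [0.5078 0.2965 0.0705] [-0.03 -0.01 -0.26]
-0.02 [0.5077 0.2965 0.0679] [-0.02 -0.   -0.26]
-0.06 [0.5076 0.2964 0.0653] [-0.01 -0.   -0.26]
-0.1 [0.5077 0.2965 0.0627] [ 0.    0.   -0.26]
```

View pics/s3.png

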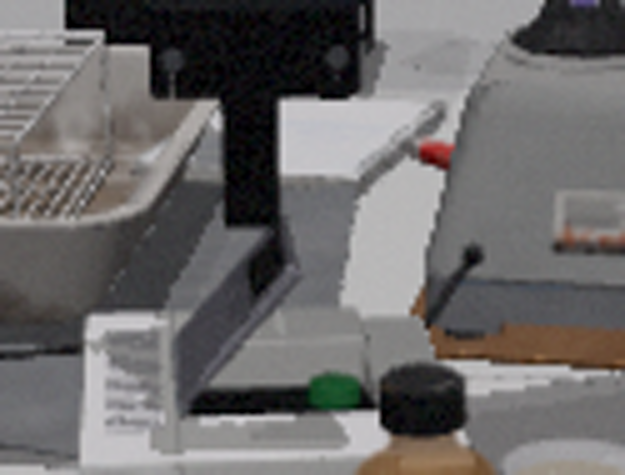

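The side view shows the fingertip just above the upper face of the open flap, with the pad at (265,260). Now I'll press the flap down along its arc.

Request:
{"fn": "drive_tool", "kwargs": {"series": [[[0, 0, -0.6], 0], [[0, 0, -0.4], 0], [[0, 0, -0.25], 0], [[-0.2, -0.04, -0.16], 0], [[-0.19, -0.04, -0.17], 0], [[-0.19, -0.04, -0.18], 0], [[-0.18, -0.03, -0.19], 0], [[-0.17, -0.03, -0.19], 0], [[-0.16, -0.03, -0.2], 0], [[-0.15, -0.03, -0.21], 0]]}}

```text
time: 19.2
ee_pos: [0.5188, 0.2982, 0.104]
eef_rot: [-0.096, 0.995, 0.0, -0.0]
ft_force: [0.5, -0.8, 1.3]
width: 0.0
grip_force: 0.7
```

Request:
{"fn": "drive_tool", "kwargs": {"series": [[[-0.15, -0.03, -0.21], 0], [[-0.14, -0.03, -0.22], 0], [[-0.13, -0.02, -0.23], 0], [[-0.12, -0.02, -0.23], 0], [[-0.11, -0.02, -0.24], 0], [[-0.1, -0.02, -0.24], 0], [[-0.09, -0.02, -0.24], 0], [[-0.08, -0.02, -0.25], 0], [[-0.07, -0.01, -0.25], 0], [[-0.06, -0.01, -0.25], 0]]}}

```text
time: 20.45
ee_pos: [0.5082, 0.2963, 0.0803]
eef_rot: [-0.096, 0.995, 0.0, -0.0]
ft_force: [-0.5, -0.8, 2.4]
width: 0.0005
grip_force: 0.9
```

Request:
{"fn": "drive_tool", "kwargs": {"series": [[[-0.05, -0.01, -0.25], 0], [[-0.04, -0.01, -0.25], 0], [[-0.03, 0, -0.25], 0], [[-0.02, 0, -0.25], 0], [[-0.01, 0, -0.25], 0], [[0, 0, -0.25], 0], [[0, 0, -0.25], 0], [[0, 0, -0.1], 0], [[0, 0, 0], 0], [[0, 0, 0], 0]]}}

```text
time: 21.7
ee_pos: [0.507, 0.2963, 0.0642]
eef_rot: [-0.096, 0.995, 0.0, 0.0]
ft_force: [-11.7, -6.4, 25.4]
width: 0.0008
grip_force: 13.6
```

Request:
{"fn": "drive_tool", "kwargs": {"series": [[[0, 0, 0], 0], [[0, 0, 0], 0], [[0, 0, 0], 0], [[0, 0, 0], 0], [[0, 0, 0], 0], [[0, 0, 0], 0], [[0, 0, 0], 0], [[0, 0, 0], 0], [[0, 0, 0], 0], [[0, 0, 0], 0]]}}

```text
time: 22.95
ee_pos: [0.507, 0.2963, 0.0643]
eef_rot: [-0.096, 0.995, 0.0, 0.0]
ft_force: [-11.4, -5.7, 26.3]
width: 0.0007
grip_force: 13.6
```

At the stop with 26 N, the same height as the first press. Now I'll release and retract.

Request:
{"fn": "drive_tool", "kwargs": {"series": [[[0, 0, 0.5], 0], [[0, 0, 2], 0], [[0, 0, 4], 0], [[0, 0, 5], 0], [[0, 0, 3], 0], [[0, 0, 0], 0], [[0, 0, 0], 0], [[0, 0, 0], 0], [[0, 0, 0], 0], [[0, 0, 0], 0]]}}

```text
time: 24.2
ee_pos: [0.5068, 0.2961, 0.2065]
eef_rot: [-0.096, 0.995, -0.0, -0.0]
ft_force: [0.1, -0.3, -0.2]
width: 0.0005
grip_force: 0.0
```

```bash
python3 - <<'E'
from h import *
s,c=wsnap('w4'); print(s['time'],s['ee_pos'],s['ft_force'])
b=snap('side','side4')['color']
f=lambda i,s: cv2.resize(i[:,:,::-1],s,interpolation=cv2.INTER_AREA)
cv2.imwrite('pics/fin.png',np.hstack([f(c['color'][:330],(400,206*2)),f(b[150:290,250:400],(400,412))]))
E
```

```text
24.2 [0.50676856 0.29606908 0.2065473 ] [ 0.06928411 -0.31470819 -0.22347603]
```

View pics/fin.png

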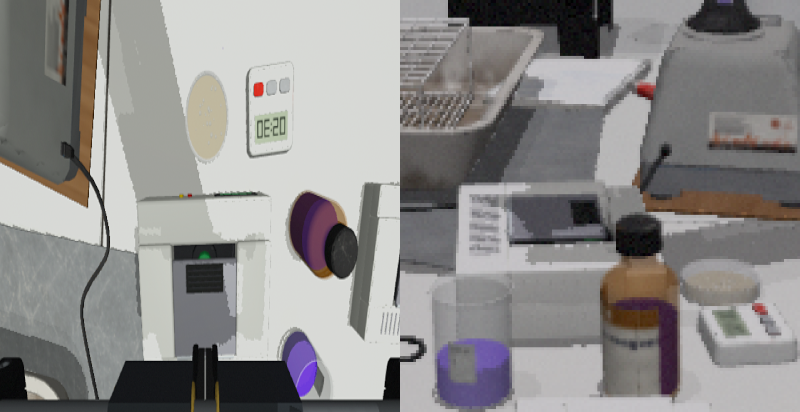

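Both views show the flap lying shut with its pad at (205,278). The bottle, beaker, dish and timer have not moved, and the robot is clear. Handing in.

```bash
python3 -c "
from bench import r
print(r.close_job())"
```

```text
the job is handed in; nothing more can be done
None
```

The flap was pressed open, the green key was pushed to its stop (twice, with one 54 N fingertip peak at the wrist), and the flap is latched shut again with the bystanders undisturbed; the job was handed in at about 24 s, but no verdict came back.

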